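# Hold a mould home on the wax injector's sprung nozzle

### The job

Pick up the upright jewellery mould (the block with the round sprue hole in one end), carry it to the wax injector and push its hole squarely onto the sprung nozzle until the end of the mould is firmly against the steel stop plate, feeling for the stop without ramming it. Finish while still gripping the mould and holding it pressed home there, level and clear of the bench: do not let go. Leave the flat mould, tray and jar where they are.

Things in the scene. Friction and masses are not known exactly. Their poses are not given: they have to be found in the camera images.
- mould: Upright mould block, 80 long (its x) x 45 wide (its y) x 60 high (z), about 0.32 kg: white rubber core between two aluminium cheeks 6 mm thick (the cheeks are its +y and -y faces; grip across them). Stands loose on the bench. Origin: centre of its underside. Its +x end has the sprue hole; the -x end is plain. A dark bar across its top lies 11 to 21 mm from the hole end.
- mould_hole (a point): Centre of the mouth of the mould's sprue hole, in the +x end face, 40 mm ahead of and 30 mm above the mould's origin. The hole is round, 20 mm in diameter, 12 mm deep with a flat bottom, and runs along the mould's x; same axes as the mould.
- injector: Wax injector, fixed to the bench: grey box 180 x 180, 160 high, with a pot and lid on top to 227 mm. Origin: centre of its underside on the bench. Its front face is 90 mm towards its -x; the nozzle sticks out of the front, level, pointing along its -x. To enter the nozzle the mould's x must point along the injector's x and travel that way.
- nozzle_tip (a point): Foremost point of the brass nozzle, a round pin of 10 mm diameter with a ball end, on the nozzle axis, 110 mm above the bench and (unpressed) 170 mm in front (-x) of the injector's origin. It moves with the nozzle; axes as the injector's (the nozzle points along -x).
- nozzle (a joint): How far the nozzle is pressed in, m: 0 at rest, growing as it is pushed in along the injector's +x, own limit 0.0165. Its spring pushes back with 4 N at first touch plus 0.5 N per mm. When a mould in the nozzle is against the stop plate the nozzle rests on the bottom of the hole and reads 0.006 to 0.014 (7 to 11 N) depending on where the stop is set.
- stop: Steel stop plate, 64 wide x 46 high x 12 thick, rigid, standing across the nozzle, which passes through its middle. Origin: centre of its front face, on the nozzle axis, 110 mm above the bench; its front looks along its -x; axes as the injector's. It is clamped on rods at a setting that differs each time: 18 to 26 mm behind the unpressed nozzle tip.
- flat_mould: Bystander: flat mould lying down, 100 x 75 x 33 high, no hole in its ends. Origin: centre of its underside.
- tray: Bystander: white open tray of small white castings, 110 x 160 x 35 high. Origin: centre of its underside.
- jar: Bystander: glass jar with a steel lid, 56 in diameter, 60 high. Origin: centre of its underside.

How it is judged:
By the outcome, as a careful person would: the job done as asked, in the order asked, and still so for the second after the job is handed in, while the arm keeps its last pose, push and grip.
It also fails if it takes over 51 s, if anything falls off the work surface, if the arm or the gripper's body presses on something with over 40 N, if the wrist force passes 120 N, or if a joint passes its speed limit or range.

### The arm

A 6-joint arm with a two-finger parallel gripper is mounted at the origin on the work surface. World frame = base frame: x ahead of the robot, y to its left, z up, the work surface at z = 0. Lengths are in m, angles in rad, forces in N, time in s.
With the tool pointing down it reaches from about 0.275 to 0.975 m from the base axis. Payload 8.4 kg.
Tool frame: the origin (TCP) lies midway between the tips of the shut fingers; the grasp point (between the pads) lies 19 mm behind it; z points along the fingers, y is the line along which they close (so a half turn about z gives the same grasp; the last joint's range is limited). The gripper opens to 92 mm and grips with 3 to 60 N. Pads are 20 mm wide; open, the fingers measure 128 mm over their backs; the gripper's body (75 mm by 189 mm) begins 69 mm behind the grasp point.
Start: joints at [-1.163, 0.353, 1.633, -0, 1.155, -0.002], TCP at [0.249, -0.573, 0.215] pointing down, gripper open.
Joint ranges: [-2.63, 2.63], [-0.92, 2.1], [0.06, 2.66], [-1.3, 4.44], [0, 2.69], [-3.02, 3.02]. Speed limits (rad/s): [2.22, 2.22, 2.79, 3.14, 3.14, 3.14].

### API

Orientations are given as a unit quaternion [x, y, z, w].
In Python, from plant import env gives the robot as it stands.
- The arm moves only by the shell command python3 steer.py [FORCE], which reads ROWS from standard input. ROWS is a JSON list of rows, 1 to 8 of them, each an object with the fields drx, dry, drz (a rotation vector in normalised numbers (1 is 2 rad)), tx, ty, tz (the shift in shares of the most that a row can go, 1 being 50 mm), finger_gap (the finger opening in m); a field left out counts as zero (the opening has to be given); each row shifts and turns the commanded pose from where the row before left it, along the tool's axes as they then stand; what a row does not reach is not made up. A row lasts 1/10 s, in which the tool goes at most 0.05 m and 0.15 rad, less where a joint would pass 70% of its speed; a pose out of reach is approached as far as the arm can. The fingers move at their own pace and stop on an object; FORCE is the grip in N (left out, the last holds). Time passes only in rows, so rows that do not move let the fingers close. It prints the time, the measured TCP pose, the force, the opening and the grip force at its end. Input that does not fit is refused with a message, and nothing moves.
- env.sense(): the state, without advancing time (a new reading comes with each control period).
- env.snapshot(name): name is "scene" or "top"; returns a dict with "frame" (480x640x3 uint8, red, green, blue), "intrinsics" (3x3 intrinsics, pixels), "origin" and "rotation" of the camera in the world. Camera axes: x right, y down, z forward; pixel columns grow to the right and rows downward; lengths in m; the calibration is good to about 2 mm. A picture is of the moment at which its call begins. There is no depth.
- env.finish_job(): hands the job in; it is judged then, once.
The state is a dict: "clock": time; "joint_pos": joint angles; "qd": joint speeds; "joint_efforts": joint torques, N m; "ee_pos": TCP position; "tool_rot": TCP orientation; "contact_force": force on the tool from outside, world axes, zero at the start; "torque": the same for the moment, N m; "finger_gap": finger opening in m; "grasp_force": force on a finger pad.
Only numpy, scipy, OpenCV 4.12 (cv2) and the standard library are available. Lean on these libraries where they do the work, as an engineer would, in place of code of your own. Each camera call takes 0.05 s, during which the arm holds its last target. There are 200 camera calls.

## Working session

There is one attempt and no reset: what is moved stays moved. The work goes in short steps, Python scripts to look and compute and a shell command to move; the robot and the scene stay as the last step left them, time stands still between calls to the robot, and variables do not carry over. Pictures are saved under pics/ and viewed, at most 10 in all, crops included, and the job is handed in when it is done.

```bash
ls; mkdir -p pics
python3 - <<'E'
from plant import env
import cv2,numpy as np
for n in("scene","top"):
    s=env.snapshot(n); cv2.imwrite(f"pics/{n}0.png",s["frame"][:,:,::-1])
    print(n,s["intrinsics"],s["origin"],s["rotation"])
s=env.sense();print(s)
E
```

```text
pics
plant.py
steer.py
scene [[609.49280843   0.         316.62299679]
 [  0.         609.49280843 237.56045104]
 [  0.           0.           1.        ]] [ 1.53856043 -0.33556581  0.80031546] [ 0.7392069   0.48643841 -0.26133735 -0.38555624]
top [[485.47611893   0.         325.40074368]
 [  0.         485.47611893 235.74559158]
 [  0.           0.           1.        ]] [0.50524144 0.07568152 1.02870766] [ 0.71703066 -0.69571489  0.03669985 -0.02238161]
{'clock': 0.1, 'joint_pos': array([-1.16340984e+00,  3.53585620e-01,  1.63408090e+00,  1.27720479e-05,
        1.15522327e+00, -2.42579474e-03]), 'qd': array([-0.00031404, -0.00262581, -0.00208635, -0.00057751,  0.00043903,
        0.00026765]), 'joint_efforts': array([-8.73333247e-04, -5.94910383e+01, -3.34930408e+01,  6.97933836e-02,
        1.83420628e-02, -2.67354437e-05]), 'ee_pos': array([ 0.24882603, -0.57282039,  0.21392553]), 'tool_rot': array([ 9.79080406e-01,  2.03472696e-01, -1.24705744e-04, -6.36495026e-04]), 'contact_force': array([-0.570505  , -0.42933487,  0.27526939]), 'torque': array([-0.00079386,  0.02555436,  0.03073363]), 'grasp_force': 0.0, 'finger_gap': 0.0920159760541588}
```

View pics/scene0.png

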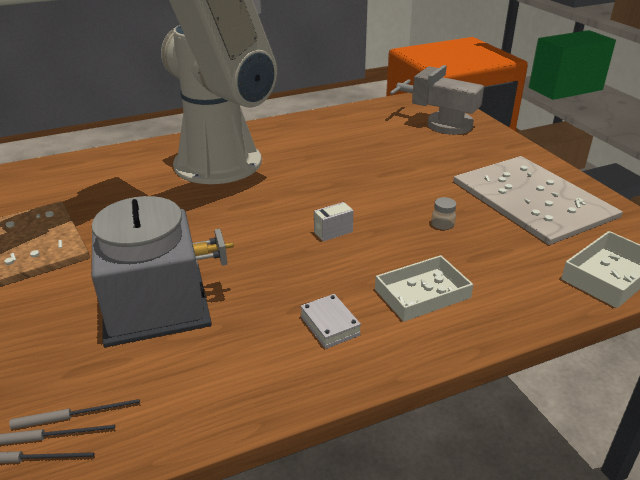

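View pics/top0.png

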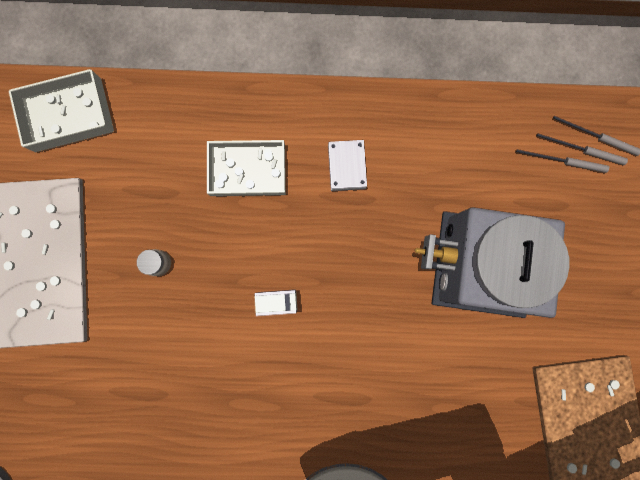

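The top view shows the mould at about (276,303) with its dark bar at the right end, near x = 288. The nozzle tip is at about (415,252), pointing left, and the stop plate is at about x = 428. In the scene view the mould is at (334,221), the nozzle tip at (232,245), and the stop at (222,247).

Run:
```python
import cv2,numpy as np
t=cv2.imread("pics/top0.png");s=cv2.imread("pics/scene0.png")
def c(i,x,y):
    k=cv2.resize(i[y:y+60,x:x+80],(400,300),interpolation=cv2.INTER_CUBIC)
    for j in range(0,80,10): cv2.putText(k,str(x+j),(j*5,8),0,.3,(0,255,255));cv2.line(k,(j*5,10),(j*5,14),(0,255,255))
    for j in range(10,60,10): cv2.putText(k,str(y+j),(0,j*5+3),0,.3,(0,255,255));cv2.line(k,(22,j*5),(26,j*5),(0,255,255))
    return k
cv2.imwrite("pics/m1.png",np.vstack([np.hstack([c(t,240,275),c(t,405,225)]),np.hstack([c(s,295,190),c(s,175,220)])]))
```

```text
(no output)
```

View pics/m1.png

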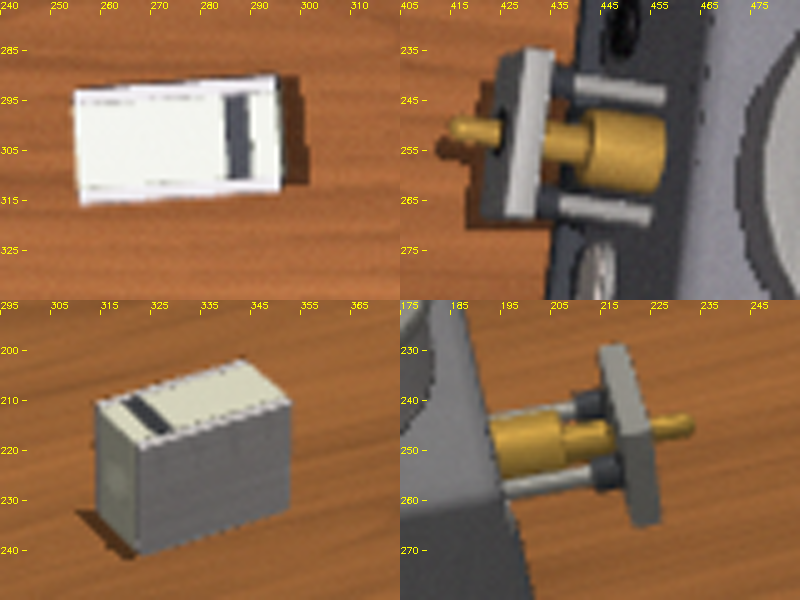

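```bash
cat > h.py <<'E'
from plant import env
import cv2,numpy as np
from scipy.spatial.transform import Rotation as R
from scipy.optimize import least_squares
def cams():
    o={}
    for n in("top","scene"):
        s=env.snapshot(n); o[n]=(s["intrinsics"],np.array(s["origin"]),R.from_quat(s["rotation"]).as_matrix(),s["frame"][:,:,::-1].copy())
    return o
def proj(c,P):
    q=(np.atleast_2d(P)-c[1])@c[2]; q=q@c[0].T
    return q[:,:2]/q[:,2:]
def tri(ca,a,cb,b):
    f=lambda P: np.r_[proj(ca,P)[0]-a,proj(cb,P)[0]-b]
    r=least_squares(f,[.6,0,.1]); return r.x,r.fun
def px(p,x,y): return (np.atleast_2d(p)+.5)/5-.5+[x,y]
def place(p,L):  # p=x,y,yaw ; z up
    c,s=np.cos(p[2]),np.sin(p[2]); L=np.atleast_2d(L)
    return np.c_[p[0]+c*L[:,0]-s*L[:,1],p[1]+s*L[:,0]+c*L[:,1],L[:,2]]
E
python3 - <<'E'
from h import *
C=cams();T,S=C["top"],C["scene"]
# mould top corners: hole/-+y etc. order: hole,+y ; hole,-y ; plain,-y ; plain,+y
mt=px([[275,75],[281,190],[78,204],[74,91]],240,275)
ms=px([[140,148],[95,101],[245,61],[291,102]],295,190)
msb=px([[140,255],[291,212]],295,190)
for a,b in zip(mt,ms):print(tri(T,a,S,b))
L=np.array([[.04,.0225,.06],[.04,-.0225,.06],[-.04,-.0225,.06],[-.04,.0225,.06]]);B=L[[0,3]]*[1,1,0]
f=lambda p:np.r_[(proj(T,place(p,L))-mt).ravel(),(proj(S,place(p,L))-ms).ravel(),(proj(S,place(p,B))-msb).ravel()]
m=least_squares(f,[.4,.15,-1.6]);print("mould",m.x,m.fun.round(1))
tt=px([449,127],405,225)[0];ts=px([693,126],175,220)[0]
print("tip",tri(T,tt,S,ts))
ax=px([662,153],405,225)
pt=px([[527,48],[505,216],[552,50],[533,218]],405,225)
def g(p):
    d=p[3]
    pl=[[-.17+d,y,.133] for y in(.032,-.032)]+[[-.17+d+.012,y,.133] for y in(.032,-.032)]
    a=proj(T,place(p,[[-.127,0,.11]]))[0]; 
    return np.r_[proj(T,place(p,[[-.17,0,.11]]))[0]-tt,proj(S,place(p,[[-.17,0,.11]]))[0]-ts,(a-ax[0])[1],(proj(T,place(p,pl))-pt).ravel()]
i=least_squares(g,[.5,-.25,-1.7,.022]);print("inj",i.x,i.fun.round(1))
np.savez("fit",m=m.x,i=i.x)
def box(c,k,p,x0,x1,w,z0,z1,col,ox,oy):
    v=place(p,[[x,y,z] for x in(x0,x1) for y in(-w,w) for z in(z0,z1)]);q=((proj(c,v)-[ox,oy]+.5)*5-.5)
    for a in range(8):
        for b in range(a):
            if bin(a^b).count("1")==1: cv2.line(k,tuple(int(t) for t in q[a].round()),tuple(int(t) for t in q[b].round()),col,1)
def crop(c,x,y): return cv2.resize(c[3][y:y+60,x:x+80],(400,300),interpolation=cv2.INTER_CUBIC)
out=[]
for c,a,b in((T,(240,275),(405,225)),(S,(295,190),(175,220))):
    k=crop(c,*a);box(c,k,m.x,-.04,.04,.0225,0,.06,(0,0,255),*a)
    j=crop(c,*b);d=i.x[3];box(c,j,i.x,-.17+d,-.158+d,.032,.087,.133,(0,0,255),*b);box(c,j,i.x,-.17,-.13,.005,.105,.115,(255,0,0),*b)
    box(c,j,i.x,-.09,.09,.09,0,.16,(0,255,0),*b)
    out.append(np.hstack([k,j]))
cv2.imwrite("pics/m2.png",np.vstack(out))
E
```

```text
(array([0.47836257, 0.1168048 , 0.05854087]), array([-0.80482291, -0.35626687, -0.99601079,  0.04208516]))
(array([0.43336211, 0.1131464 , 0.05877783]), array([-0.94861689, -0.41319105, -1.20453289,  0.03335551]))
(array([0.4254475 , 0.1931085 , 0.05606075]), array([-0.88309372, -0.40657325, -1.15565628,  0.0905836 ]))
(array([0.46978273, 0.19613471, 0.05776896]), array([-0.79139889, -0.36998283, -1.01142964,  0.09381751]))
mould [ 0.45268304  0.15472991 -1.4778977 ] [-0.9 -0.6 -0.8 -0.7 -0.8 -0.8 -1.2 -1.2 -0.8 -0.4 -1.2 -0.3 -1.2 -1.1
 -0.5 -0.4 -0.7  0.1 -1.  -0.8]
tip (array([ 0.60724767, -0.11705577,  0.15570828]), array([-71.66054505, -26.93466323, -79.18274548,  -7.71626975]))
inj [ 0.56106965 -0.28629513 -1.6954329   0.16421988] [-76.8 -11.2 -81.1   5.  -13.   -0.8   0.3  -0.5   0.6   0.6   0.9   0.2
   1.2]
```

View pics/m2.png

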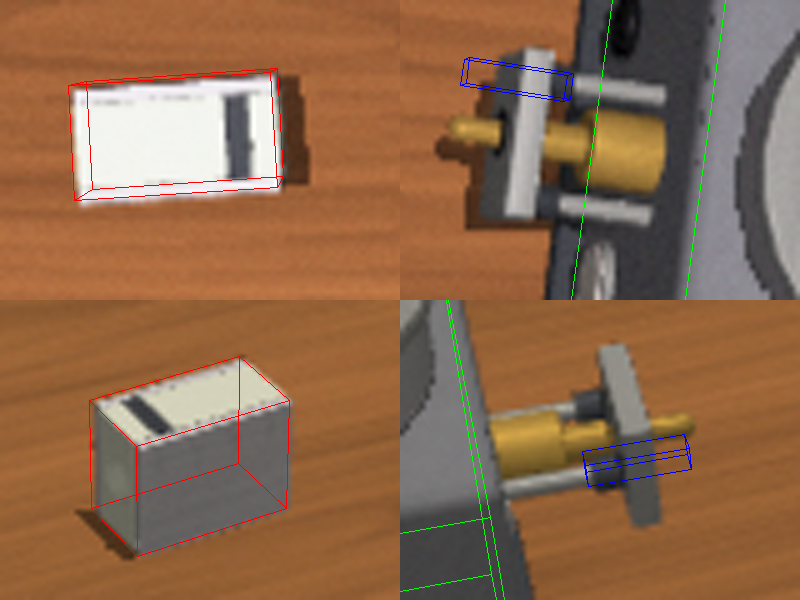

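The mould wireframe fits to about 1 px, which matches the calibration error. The injector fit is off because I left the 400 px tile offset in its coordinates, so I'll fix that.

```bash
cat >> h.py <<'E'
def box(c,k,p,x0,x1,w,z0,z1,col,ox,oy):
    v=place(p,[[x,y,z] for x in(x0,x1) for y in(-w,w) for z in(z0,z1)]);q=((proj(c,v)-[ox,oy]+.5)*5-.5)
    for a in range(8):
        for b in range(a):
            if bin(a^b).count("1")==1: cv2.line(k,tuple(int(t) for t in q[a].round()),tuple(int(t) for t in q[b].round()),col,1)
def crop(c,x,y,w=80,h=60): return cv2.resize(c[3][y:y+h,x:x+w],(w*5,h*5),interpolation=cv2.INTER_CUBIC)
E
python3 - <<'E'
from h import *
C=cams();T,S=C["top"],C["scene"]; m=np.load("fit.npz")["m"]
tt=px([47,127],405,225)[0];ts=px([294,125],175,220)[0]
print("tip",tri(T,tt,S,ts))
ax=px([262,153],405,225)
pt=px([[127,48],[105,216],[152,50],[133,218]],405,225)
ps=px([[224,43],[261,222]],175,220) # +y side: front top, front bottom at far/near ends
def g(p):
    d=p[3];P=lambda L:place(p[:3],L)
    pl=[[-.17+d,y,.133] for y in(.032,-.032)]+[[-.17+d+.012,y,.133] for y in(.032,-.032)]
    a=proj(T,P([[-.127,0,.11]]))[0]+p[4:6]
    return np.r_[proj(T,P([[-.17,0,.11]]))[0]-tt+p[4:6],proj(S,P([[-.17,0,.11]]))[0]-ts+p[6:8],(a-ax[0])[1],(proj(T,P(pl))-pt+p[4:6]).ravel(),
      (p[4:6]-[.85,.55])*3,(p[6:8]-[.9,.5])*3]
i=least_squares(g,[.5,-.25,-1.7,.022,.9,.5,.9,.5]);print("inj",i.x,i.fun.round(1))
i0=least_squares(lambda p:g(np.r_[p,0,0,0,0])[:13],i.x[:4]);print("inj no shift",i0.x,i0.fun.round(1))
print("nozzle-mould (no shift)",place(i0.x,[[-.17,0,.11]])-place(m,[[.04,0,.03]]))
np.savez("fit",m=m,i=i0.x)
j=[]
for c,b in((T,(405,225)),(S,(175,220))):
    k=crop(c,*b);d=i0.x[3];box(c,k,i0.x,-.17+d,-.158+d,.032,.087,.133,(0,0,255),*b);box(c,k,i0.x,-.17,-.13,.005,.105,.115,(255,0,0),*b)
    box(c,k,i0.x,-.09,.09,.09,0,.16,(0,255,0),*b);j.append(k)
cv2.imwrite("pics/m3.png",np.hstack(j))
# grasp plan: rot of tool
s=env.sense();r=R.from_quat(s["tool_rot"]).as_matrix();print(r.round(3))
g=place(m,[[0,0,.041]])[0];print("grasp pt",g)
E
```

```text
tip (array([ 0.56112223, -0.1104771 ,  0.10706773]), array([-0.63325444, -0.23773984, -0.70376374, -0.06924087]))
inj [ 0.54040186 -0.27911278 -1.69531559  0.01924671  0.81930037  0.58447912
  0.88558461  0.56823263] [ 0.5  0.1  0.1 -0.6 -1.7 -0.5 -0.2 -0.7  0.2  0.9  0.4  0.1  0.8 -0.1
  0.1 -0.   0.2]
inj no shift [ 0.5389657  -0.27907689 -1.70019386  0.02075918] [-0.3 -0.2 -0.9 -1.3 -1.8 -0.4 -0.3 -0.8  0.2  1.   0.4 -0.   0.8]
nozzle-mould (no shift) [[ 0.1045083  -0.22540051  0.08      ]]
[[ 0.917  0.398 -0.   ]
 [ 0.398 -0.917  0.   ]
 [ 0.    -0.    -1.   ]]
grasp pt [0.45268304 0.15472991 0.041     ]
```

View pics/m3.png

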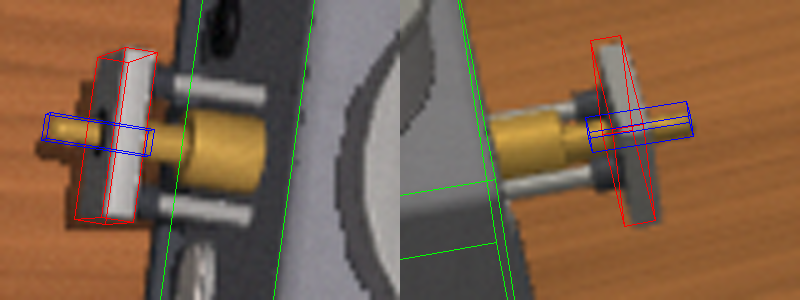

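The stop plate and tip line up to about 1 px, but the injector yaw is uncertain by about 0.02 rad. I'll get it from long edges in the top image with a line detector.

Run:
```python
from h import *
C=cams();T=C["top"]
g=cv2.cvtColor(T[3],cv2.COLOR_BGR2GRAY)
def world(p,z):
    d=T[2]@np.linalg.inv(T[0])@[p[0],p[1],1]; return T[1]+d*(z-T[1][2])/d[2]
sg=cv2.createLineSegmentDetector().detect(g)[0][:,0]
for x1,y1,x2,y2 in sg:
    l=np.hypot(x2-x1,y2-y1);cx,cy=(x1+x2)/2,(y1+y2)/2
    inj=405<cx<575 and 195<cy<325;mo=245<cx<305 and 285<cy<320
    if (inj and l>14) or (mo and l>8):
        z=.16 if cx>465 else .11 if inj else .06
        a,b=world((x1,y1),z),world((x2,y2),z);y=np.arctan2(*(b-a)[[1,0]])
        y=(y+np.pi/4)%(np.pi/2)-np.pi/4
        print("inj" if inj else "mould",np.round([x1,y1,x2,y2],1),"yaw mod 90: %.4f"%y)
```

```text
mould [296.  313.2 294.7 290.6] yaw mod 90: 0.0931
mould [284.9 310.5 284.  294.3] yaw mod 90: 0.0892
mould [288.8 291.9 290.  309.5] yaw mod 90: 0.1084
mould [288.2 290.1 278.1 290.8] yaw mod 90: 0.0936
inj [532.4 242.9 528.9 279.3] yaw mod 90: -0.1041
inj [520.2 277.4 524.8 247.8] yaw mod 90: -0.1574
mould [253.9 293.1 254.9 314.3] yaw mod 90: 0.0903
mould [279.3 291.6 256.9 292.1] yaw mod 90: 0.0472
inj [429.6 233.2 425.4 265.8] yaw mod 90: -0.1174
mould [256.8 315.2 294.3 312.9] yaw mod 90: 0.0896
inj [453.1 265.6 436.7 263.1] yaw mod 90: -0.1228
inj [434.4 266.7 453.3 269.4] yaw mod 90: -0.1125
inj [439.6 243.3 455.7 244.9] yaw mod 90: -0.0716
inj [475.6 254.4 482.7 284.8] yaw mod 90: 0.2339
inj [489.7 226.4 475.9 253.3] yaw mod 90: -0.4669
inj [483.9 284.8 497.9 299.5] yaw mod 90: 0.7817
inj [498.1 299.5 515.5 305.9] yaw mod 90: -0.3237
inj [430.3 303.2 434.1 271.8] yaw mod 90: -0.1101
inj [475.1 282.  470.2 257. ] yaw mod 90: 0.2024
inj [438.5 236.8 441.4 213.1] yaw mod 90: -0.1084
inj [511.8 307.1 496.9 302.9] yaw mod 90: -0.2475
inj [471.7 256.8 474.7 241.9] yaw mod 90: -0.1
[... 596 characters left out ...]
.0011
inj [567.  277.  568.7 258.1] yaw mod 90: -0.1019
inj [569.1 257.  562.  236.8] yaw mod 90: 0.3382
inj [444.  235.9 448.8 218.3] yaw mod 90: -0.2526
inj [554.3 296.8 567.1 278.2] yaw mod 90: -0.6051
inj [504.5 213.4 473.  208.6] yaw mod 90: -0.1188
inj [561.8 221.2 545.7 220. ] yaw mod 90: -0.0452
inj [553.9 313.2 555.5 296.9] yaw mod 90: -0.1070
inj [436.8 271.9 433.  301.9] yaw mod 90: -0.1148
inj [539.4 304.4 553.3 297.2] yaw mod 90: 0.4896
inj [444.  213.1 440.8 236.9] yaw mod 90: -0.1243
inj [563.1 211.2 535.6 210.5] yaw mod 90: 0.0096
inj [398.1 312.  468.1 314.5] yaw mod 90: -0.0074
inj [430.7 197.1 458.1 196.6] yaw mod 90: 0.0511
inj [428.1 323.4 405.6 323. ] yaw mod 90: 0.0098
```

Edges give an injector yaw of about -1.682 and a mould yaw of about -1.480. The triangulated heights are mould top 57–59 mm and nozzle tip 107 mm, which agree with the given 60 and 110. Next I lift and turn the tool.

The manual's scale: shifts go in shares of 50 mm and turns go in shares of 2 rad. Converting my numbers, -0.012 m is -0.24, -0.14 rad / 2 = -0.07.

```bash
echo '[{"drz":-0.07,"tz":-0.24,"finger_gap":0.092},{"drz":-0.07,"tz":-0.24,"finger_gap":0.092},{"drz":-0.07,"tz":-0.24,"finger_gap":0.092},{"drz":-0.07,"tz":-0.24,"finger_gap":0.092},{"drz":-0.07,"tz":-0.24,"finger_gap":0.092},{"drz":-0.07,"tz":-0.24,"finger_gap":0.092},{"drz":-0.07,"tz":-0.24,"finger_gap":0.092},{"drz":-0.07,"tz":-0.24,"finger_gap":0.092}]' | python3 steer.py 55
cat >> h.py <<'E'
def delta(goal,yangle):
    s=env.sense();r=R.from_quat(s["tool_rot"]).as_matrix()
    G=np.c_[[np.sin(-yangle),np.cos(yangle),0],[np.cos(yangle),np.sin(yangle),0],[0,0,-1]]
    print("t %.2f"%s["clock"],"tool d",(r.T@(np.array(goal)-s["ee_pos"])).round(4),"rotvec",R.from_matrix(r.T@G).as_rotvec().round(4),"pos",s["ee_pos"].round(4),"F",s["contact_force"].round(1),"T",s["torque"].round(2),"gap %.4f grip %.1f"%(s["finger_gap"],s["grasp_force"]))
E
python3 -c "
from h import *
delta([.4527,.1547,.15],.0908)"
```

```text
clock: 1.2
ee_pos: [0.249, -0.5732, 0.3111]
tool_rot: [0.719, 0.695, 0.0, -0.0]
contact_force: [0.0, -0.2, -0.5]
finger_gap: 0.0918
grasp_force: 0.0
t 1.20 tool d [0.7346 0.178  0.1611] rotvec [-0.00e+00 -1.00e-04 -1.26e-01] pos [ 0.249  -0.5732  0.3111] F [ 0.  -0.2 -0.5] T [-0.04 -0.06  0.03] gap 0.0918 grip 0.0
```

Converted, 0.044 m is 0.88, 0.0168 m is 0.336, -0.126 rad / 2 = -0.063.

```bash
echo '[{"drz":-0.063,"finger_gap":0.092},{"tx":0.88,"ty":0.336,"finger_gap":0.092},{"tx":0.88,"ty":0.336,"finger_gap":0.092},{"tx":0.88,"ty":0.336,"finger_gap":0.092},{"tx":0.88,"ty":0.336,"finger_gap":0.092},{"tx":0.88,"ty":0.336,"finger_gap":0.092},{"tx":0.88,"ty":0.336,"finger_gap":0.092},{"tx":0.88,"ty":0.336,"finger_gap":0.092}]' | python3 steer.py 55 >/dev/null
echo '[{"tx":0.88,"ty":0.336,"finger_gap":0.092},{"tx":0.88,"ty":0.336,"finger_gap":0.092},{"tx":0.88,"ty":0.336,"finger_gap":0.092},{"tx":0.88,"ty":0.336,"finger_gap":0.092},{"tx":0.88,"ty":0.336,"tz":0.4,"finger_gap":0.092},{"tx":0.88,"ty":0.336,"tz":0.4,"finger_gap":0.092},{"tx":0.88,"ty":0.336,"tz":0.4,"finger_gap":0.092},{"tx":0.4,"ty":0.16,"tz":0.4,"finger_gap":0.092}]' | python3 steer.py
python3 -c "
from h import *
delta([.4527,.1547,.013],.0908)"
```

```text
clock: 2.8
ee_pos: [0.4372, 0.0812, 0.2316]
tool_rot: [0.676, 0.737, 0.001, 0.0]
contact_force: [1.1, -0.1, -0.1]
finger_gap: 0.0918
grasp_force: 0.0
t 2.80 tool d [0.0717 0.0215 0.2187] rotvec [ 0.0015 -0.0008 -0.0037] pos [0.4372 0.0812 0.2316] F [ 1.1 -0.1 -0.1] T [-0.03 -0.04  0.01] gap 0.0918 grip 0.0
```

Converted, 0.03 m is 0.6, 0.025 m is 0.5.

```bash
echo '[{"tx":0.5,"ty":0.14,"tz":0.6,"finger_gap":0.092},{"tx":0.5,"ty":0.14,"tz":0.6,"finger_gap":0.092},{"tz":0.6,"finger_gap":0.092},{"tz":0.6,"finger_gap":0.092},{"finger_gap":0.092},{"finger_gap":0.092}]' | python3 steer.py
python3 - <<'E'
from h import *
delta([.4527,.1547,.013],.0908)
C=cams();cv2.imwrite("pics/m4.png",np.hstack([crop(C["top"],240,260),crop(C["scene"],295,180)]))
E
```

```text
clock: 3.4
ee_pos: [0.4461, 0.1289, 0.1123]
tool_rot: [0.676, 0.737, -0.0, -0.0]
contact_force: [0.3, -0.0, -0.2]
finger_gap: 0.092
grasp_force: 0.0
t 3.40 tool d [0.0251 0.0089 0.0993] rotvec [-0.001   0.0002 -0.0058] pos [0.4461 0.1289 0.1123] F [ 0.3 -0.  -0.2] T [-0.03 -0.12  0.  ] gap 0.0920 grip 0.0
```

View pics/m4.png

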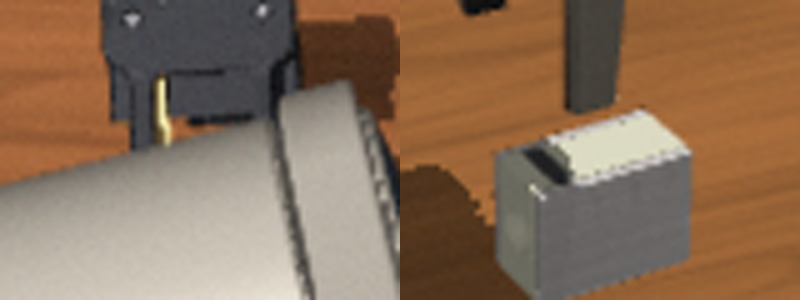

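The fingers are straddling and above the mould (scene view, block top at about (590,145) in the crop), and the arm hides it from the top camera. I'll centre, descend and grip.

Converted, 0.03 m is 0.6, 0.025 m is 0.5, -0.006 rad / 2 = -0.003.

```bash
echo '[{"drz":-0.003,"tx":0.5,"ty":0.18,"finger_gap":0.092},{"tz":0.6,"finger_gap":0.092},{"tz":0.6,"finger_gap":0.092},{"tz":0.5,"finger_gap":0.092},{"tz":0.26,"finger_gap":0.092},{"finger_gap":0.092},{"finger_gap":0.092}]' | python3 steer.py
python3 -c "
from h import *
delta([.4527,.1547,.013],.0908)"
```

```text
clock: 4.2
ee_pos: [0.4539, 0.1548, 0.0151]
tool_rot: [0.674, 0.738, 0.001, 0.0]
contact_force: [0.6, 0.6, 0.1]
finger_gap: 0.092
grasp_force: 0.0
t 4.20 tool d [-0.     -0.0012  0.0021] rotvec [ 0.0013 -0.0003 -0.0001] pos [0.4539 0.1548 0.0151] F [0.6 0.6 0.1] T [-0.07 -0.09  0.02] gap 0.0920 grip 0.0
```

```bash
echo '[{"finger_gap":0.03},{"finger_gap":0.03},{"finger_gap":0.03},{"finger_gap":0.03},{"finger_gap":0.03},{"finger_gap":0.03},{"finger_gap":0.03},{"finger_gap":0.03}]' | python3 steer.py 55
python3 -c "
from h import *
delta([.4527,.1547,.013],.0908)"
```

```text
clock: 5.0
ee_pos: [0.4533, 0.1548, 0.014]
tool_rot: [0.674, 0.739, 0.0, 0.0]
contact_force: [1.1, -0.5, 2.0]
finger_gap: 0.045
grasp_force: 55.0
t 5.00 tool d [ 0.     -0.0006  0.001 ] rotvec [ 0.0005 -0.0001  0.0002] pos [0.4533 0.1548 0.014 ] F [ 1.1 -0.5  2. ] T [-0.03 -0.27 -0.02] gap 0.0450 grip 55.0
```

Gripped: gap 45.0 mm, 55 N. I'll lift, then move to about 30 mm short of the nozzle on its axis.

Converted, -0.03 m is -0.6, -0.025 m is -0.5, 0.1 rad / 2 = 0.05.

```bash
echo '[{"tz":-0.2,"finger_gap":0.03},{"tz":-0.5,"finger_gap":0.03},{"tz":-0.6,"finger_gap":0.03},{"tz":-0.3,"finger_gap":0.03},{"drz":0.05,"finger_gap":0.03},{"drz":0.05,"finger_gap":0.03},{"finger_gap":0.03}]' | python3 steer.py
python3 -c "
from h import *
delta([.5688,-.0408,.094],-.111)"
```

```text
clock: 5.7
ee_pos: [0.4525, 0.1545, 0.0943]
tool_rot: [0.745, 0.667, -0.0, -0.0]
contact_force: [0.5, -0.1, -4.2]
finger_gap: 0.0448
grasp_force: 55.0
t 5.70 tool d [-0.1813  0.1372  0.0003] rotvec [-0.0005  0.0002  0.0005] pos [0.4525 0.1545 0.0943] F [ 0.5 -0.1 -4.2] T [-0.04 -0.06 -0.03] gap 0.0448 grip 55.0
```

Converted, -0.03 m is -0.6, 0.027 m is 0.54.

```bash
echo '[{"tx":-0.6,"ty":0.54,"finger_gap":0.03},{"tx":-0.6,"ty":0.54,"finger_gap":0.03},{"tx":-0.6,"ty":0.54,"finger_gap":0.03},{"tx":-0.6,"ty":0.54,"finger_gap":0.03},{"tx":-0.6,"ty":0.4,"finger_gap":0.03},{"tx":-0.4,"ty":0.18,"finger_gap":0.03},{"tx":-0.22,"finger_gap":0.03},{"finger_gap":0.03}]' | python3 steer.py>/dev/null
echo '[{"finger_gap":0.03},{"finger_gap":0.03}]' | python3 steer.py > /dev/null
python3 - <<'E'
from h import *
delta([.5688,-.0408,.094],-.111)
C=cams();cv2.imwrite("pics/m5.png",np.hstack([crop(C["top"],355,215),crop(C["scene"],205,210)]))
E
```

```text
t 6.70 tool d [-0.0017  0.0001 -0.0001] rotvec [-0.0006 -0.0003  0.0034] pos [ 0.5689 -0.0391  0.0939] F [ 1.4 -0.  -3.8] T [-0.05 -0.12  0.  ] gap 0.0442 grip 55.0
```

View pics/m5.png

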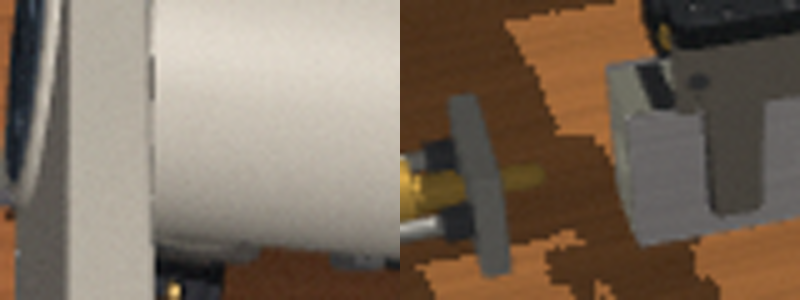

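The top view is hidden by the arm. In the scene view the mould's hole end (crop (625,150)) faces the nozzle tip (crop (543,172)) with clear space between. I'll check the lateral bias camera by camera, using the grasped mould as ground truth, and overlay the model.

Run:
```python
from h import *
C=cams();T,S=C["top"],C["scene"]
def world(c,p,z):
    d=c[2]@np.linalg.inv(c[0])@[p[0],p[1],1]; return c[1]+d*(z-c[1][2])/d[2]
mt=px([[275,75],[281,190],[78,204],[74,91]],240,275)
ms=px([[140,148],[95,101],[245,61],[291,102]],295,190)
tt=px([47,127],405,225)[0];ts=px([294,125],175,220)[0];ax=px([262,153],405,225)[0]
for n,c,m,t in(("top",T,mt,tt),("scene",S,ms,ts)):
    print(n,"mould",np.mean([world(c,p,.06) for p in m],0).round(4),"tip",world(c,t,.11).round(4))
print("barrel",world(T,ax,.11))
s=env.sense();p=s["ee_pos"];o=(205,210);k=crop(S,*o,80,60)
yaw=-np.pi/2-.111;mp=[p[0],p[1],yaw]
sh=[o[0]-.9,o[1]-.5]
box(S,k,mp,-.04,.04,.0225,p[2]-.014,p[2]+.046,(0,0,255),*sh)
tip=np.array([.561,-.1104]);ip=[tip[0]+.17*np.cos(yaw),tip[1]+.17*np.sin(yaw),yaw]
box(S,k,ip,-.17,-.13,.005,.105,.115,(255,0,0),*sh);box(S,k,ip,-.149,-.137,.032,.087,.133,(0,255,0),*sh)
cv2.imwrite("pics/m6.png",cv2.resize(k,(800,600)))
```

```text
top mould [0.4512 0.1529 0.06  ] tip [ 0.5605 -0.1111  0.11  ]
scene mould [0.4558 0.1557 0.06  ] tip [ 0.566  -0.1102  0.11  ]
barrel [ 0.55311868 -0.1934223   0.11      ]
```

View pics/m6.png

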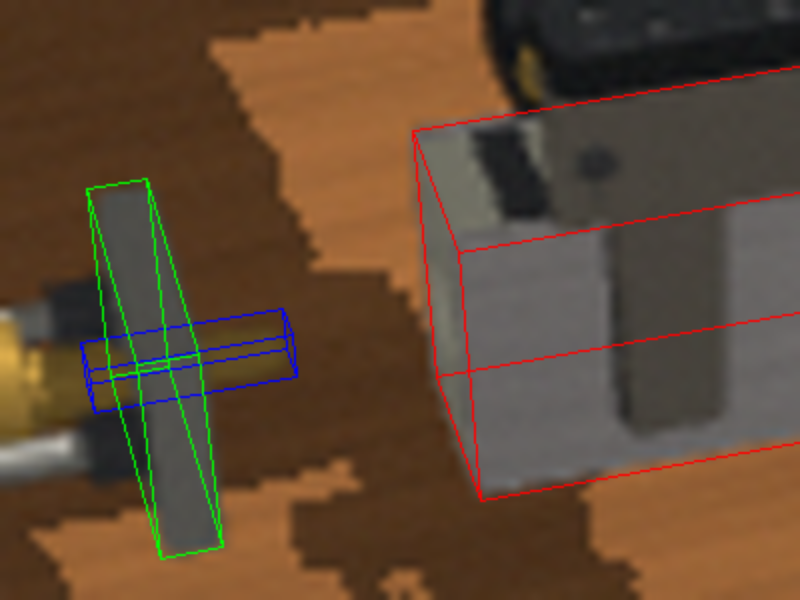

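The mould overlay matches. After bias correction, both cameras put the nozzle axis about 2 mm further in +x (tip x ≈ 0.563). I'll shift that much and advance to just short of the tip.

Converted, -0.008 m is -0.16, -0.005 m is -0.1, 0.003 rad / 2 = 0.0015.

```bash
echo '[{"drz":0.0015,"tx":-0.1,"ty":0.04,"finger_gap":0.03},{"tx":-0.16,"finger_gap":0.03},{"tx":-0.16,"finger_gap":0.03},{"tx":-0.1,"finger_gap":0.03},{"finger_gap":0.03},{"finger_gap":0.03}]' | python3 steer.py >/dev/null
python3 - <<'E'
from h import *
u=np.array([-.1108,-.9938]);tip=np.array([.563,-.1105])
g=tip-.04*u;delta([*g,.094],-.111)
C=cams();S=C["scene"];cv2.imwrite("pics/m7.png",cv2.resize(crop(S,205,210),(800,600)))
E
```

```text
t 7.50 tool d [-0.0043 -0.0006 -0.0001] rotvec [-0.0001 -0.0001 -0.0018] pos [ 0.5685 -0.0665  0.0939] F [ 0.9  0.3 -4. ] T [-0.03 -0.08 -0.04] gap 0.0451 grip 55.0
```

View pics/m7.png

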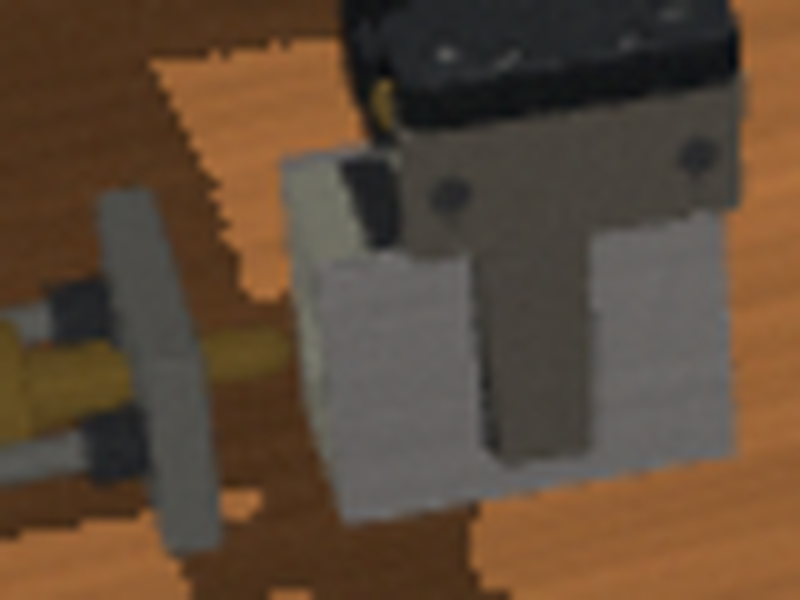

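The nozzle tip at (290,345) is lined up with the centre of the mould's end face at about (314,340), a few mm short of it. Entering gently, watching the force.

Converted, -0.003 m is -0.06, -0.002 m is -0.04.

```bash
for i in 1; do echo '[{"tx":-0.06,"finger_gap":0.03},{"tx":-0.06,"finger_gap":0.03},{"tx":-0.04,"finger_gap":0.03},{"finger_gap":0.03}]' | python3 steer.py | grep -E "pos|force"; echo '[{"tx":-0.04,"finger_gap":0.03},{"tx":-0.04,"finger_gap":0.03},{"finger_gap":0.03}]' | python3 steer.py| grep -E "pos|force"; done
python3 -c "
from h import *
delta([.5585,-.1505+.04,.094],-.111)"
```

```text
ee_pos: [0.5677, -0.0745, 0.0939]
contact_force: [-0.7, 0.2, -3.7]
grasp_force: 55.0
ee_pos: [0.5672, -0.0784, 0.094]
contact_force: [0.4, -0.5, -4.3]
grasp_force: 55.0
t 8.30 tool d [-0.0329 -0.0051 -0.    ] rotvec [ 0.      0.0001 -0.0012] pos [ 0.5672 -0.0784  0.094 ] F [ 0.4 -0.5 -4.3] T [-0.04 -0.07 -0.02] gap 0.0445 grip 55.0
```

No contact force with the face about 8 mm past the tip, so the nozzle is inside the hole. Continuing to the hole bottom, where I expect 4 N.

Converted, -0.002 m is -0.04.

```bash
for k in 1; do echo '[{"tx":-0.04,"finger_gap":0.03},{"tx":-0.04,"finger_gap":0.03},{"finger_gap":0.03}]' | python3 steer.py | grep -E "pos|contact"; echo '[{"tx":-0.04,"finger_gap":0.03},{"finger_gap":0.03}]' | python3 steer.py| grep -E "pos|contact"; echo '[{"tx":-0.04,"finger_gap":0.03},{"finger_gap":0.03}]' | python3 steer.py| grep -E "pos|contact"; done
python3 -c "
from h import *
delta([.5585,-.1505+.04,.094],-.111)"
```

```text
ee_pos: [0.5668, -0.0823, 0.094]
contact_force: [0.4, -0.5, -4.5]
ee_pos: [0.5666, -0.0837, 0.094]
contact_force: [1.0, 4.7, -3.7]
ee_pos: [0.5664, -0.0856, 0.094]
contact_force: [0.5, 5.3, -4.3]
t 9.00 tool d [-0.0256 -0.0051 -0.0001] rotvec [-0.     -0.0007 -0.0012] pos [ 0.5664 -0.0856  0.094 ] F [ 0.5  5.3 -4.3] T [ 0.95 -0.2  -0.04] gap 0.0445 grip 55.0
```

The nozzle is on the hole bottom (4.7 N, spring building at about 0.5 N/mm). Now feeling for the stop in 1 mm steps.

Converted, -0.001 m is -0.02.

```bash
echo '[{"tx":-0.02,"finger_gap":0.03},{"tx":-0.02,"finger_gap":0.03},{"finger_gap":0.03}]' | python3 steer.py | grep -E "pos|contact"; echo '[{"tx":-0.02,"finger_gap":0.03},{"finger_gap":0.03}]' | python3 steer.py| grep -E "pos|contact"; echo '[{"tx":-0.02,"finger_gap":0.03},{"finger_gap":0.03}]' | python3 steer.py| grep -E "pos|contact"
python3 -c "
from h import *
delta([.5585,-.1505+.04,.094],-.111)"
```

```text
ee_pos: [0.5662, -0.0875, 0.094]
contact_force: [0.3, 6.2, -2.4]
ee_pos: [0.5661, -0.0883, 0.0939]
contact_force: [1.3, 6.4, -3.4]
ee_pos: [0.566, -0.0892, 0.094]
contact_force: [0.5, 6.7, -3.2]
t 9.70 tool d [-0.022  -0.0051 -0.0001] rotvec [-0.     -0.0012 -0.0013] pos [ 0.566  -0.0892  0.094 ] F [ 0.5  6.7 -3.2] T [ 1.22 -0.21  0.04] gap 0.0447 grip 55.0
```

Converted, -0.0007 m is -0.014.

```bash
echo '[{"tx":-0.014,"finger_gap":0.03},{"finger_gap":0.03}]' | python3 steer.py | grep -E "pos|contact"; echo '[{"tx":-0.014,"finger_gap":0.03},{"finger_gap":0.03}]' | python3 steer.py| grep -E "pos|contact"
```

```text
ee_pos: [0.566, -0.0899, 0.094]
contact_force: [1.1, 7.7, -2.5]
ee_pos: [0.5659, -0.0903, 0.094]
contact_force: [0.6, 8.2, -3.4]
```

Converted, -0.0007 m is -0.014.

```bash
for n in 1; do echo '[{"tx":-0.014,"finger_gap":0.03},{"finger_gap":0.03}]' | python3 steer.py | grep -E "pos|contact"; python3 -c "
from h import *
delta([0.566,-.1,.094],-.111)"; done
```

```text
ee_pos: [0.5659, -0.0903, 0.094]
contact_force: [1.6, 11.7, -2.5]
t 10.30 tool d [-0.0096  0.0012  0.    ] rotvec [ 0.     -0.0027 -0.0018] pos [ 0.5659 -0.0903  0.094 ] F [ 1.6 11.7 -2.5] T [ 2.02 -0.28 -0.08] gap 0.0449 grip 55.0
```

Converted, -0.0007 m is -0.014.

```bash
echo '[{"tx":-0.014,"finger_gap":0.03},{"finger_gap":0.03}]' | python3 steer.py | grep -E "pos|contact"
```

```text
ee_pos: [0.5659, -0.0904, 0.0941]
contact_force: [2.7, 17.3, -2.3]
```

The stop is found: at y = -0.0903 motion ceased and force rose from 8 to 17 N. I'll add a touch more, hold, and check.

Converted, -0.0005 m is -0.01.

```bash
echo '[{"tx":-0.01,"finger_gap":0.03},{"finger_gap":0.03},{"finger_gap":0.03},{"finger_gap":0.03},{"finger_gap":0.03},{"finger_gap":0.03},{"finger_gap":0.03},{"finger_gap":0.03}]' | python3 steer.py | grep -E "pos|contact"
python3 - <<'E'
from h import *
delta([0.566,-.1,.094],-.111)
C=cams();cv2.imwrite("pics/m8.png",cv2.resize(crop(C["scene"],195,210),(800,600)))
E
```

```text
ee_pos: [0.5659, -0.0904, 0.0941]
contact_force: [2.8, 19.3, -1.9]
t 11.30 tool d [-0.0096  0.0012  0.    ] rotvec [ 0.     -0.0043 -0.0022] pos [ 0.5659 -0.0904  0.0941] F [ 2.8 19.3 -1.9] T [ 2.95 -0.4  -0.1 ] gap 0.0450 grip 55.0
```

View pics/m8.png

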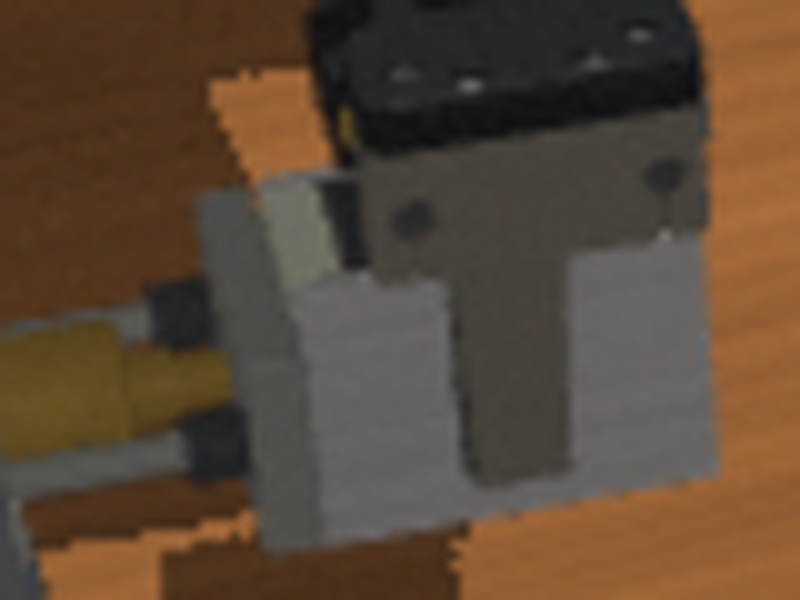

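The mould's end face lies flush against the stop plate along its whole visible edge, from (262,180) to (325,540). The nozzle is inside the hole, the grip is steady at 55 N, the push is a stable 19 N, and the block is level and off the bench. Handing in.

```bash
python3 -c "
from plant import env
print(env.finish_job())"
```

```text
the job is handed in; nothing more can be done
None
```

The job is handed in at about 11 s: the mould is gripped at 55 N and held level, off the bench and flush against the stop plate with the nozzle in its hole, under a steady push of about 19 N.

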